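Press a bushing home and dwell on the arbor press

ROBOT

A 6-joint arm with a two-finger parallel gripper is mounted at the origin on a cart in front of the work surface, level with it; the furniture and walls round the work are solid. World frame = base frame: x ahead of the robot, y to its left, z up, the work surface at z = 0. Lengths are in m, angles in rad, forces in N, time in s.
With the tool pointing down it reaches from about 0.375 to 0.975 m from the base axis. Payload 3.8 kg.
Tool frame: the origin (TCP) lies at the very end of the fingers, on their centre line; the grasp point (between the pads) lies behind it (arm.grip_point_offset is the z of the grasp point in the tool frame, in m); z points along the fingers, y is the line along which they close (so a half turn about z gives the same grasp; the last joint's range is limited). The gripper opens to 88 mm and grips with 3 to 60 N. Pads are 18 mm wide; open, the fingers measure 123 mm over their backs; the gripper's body (75 mm by 187 mm) begins 45 mm behind the grasp point.
Start: joints at [-1.156, 0.264, 1.604, -0, 1.274, -0.037], TCP at [0.295, -0.607, 0.239] pointing down, gripper open.
Joint ranges: [-2.63, 2.63], [-0.94, 2.18], [0.31, 2.57], [-1.31, 4.45], [0, 2.66], [-2.55, 2.55]. Speed limits (rad/s): [2.57, 2.57, 3.14, 3.14, 3.14, 3.14].

INTERFACE

Orientations are given as a rotation vector (axis times angle).
In Python, from station import arm, imaging gives the robot as it stands. The module is installed in compiled form; this text tells all that it offers.
- The arm moves only by the tool apply_moves, never from a script. Its argument "steps" is a list of rows, each a list of 6 numbers: the shift along the world's x, y, z in m, then the turn, a rotation vector about the world's x, y, z in degrees. In form: [[dx, dy, dz, ax, ay, az], ...]. A call has exactly 10 rows; each row is the pose to reach, as a shift and turn from the pose commanded when the call began; what a row does not reach only later rows make up. A row lasts 1/8 s, in which the tool goes at most 62.5 mm and 10.7 degrees, less where a joint would pass 70% of its speed; a pose out of reach is approached as far as the arm can. A call with a gripper value outside its range is refused whole. "fingers" is the closure, from -1 (fully open) to 1 (shut), set as the call begins (left out, the last holds). The fingers move at their own pace and stop on an object; the grip force is fixed at half the most. Time passes only in rows, so rows that repeat a pose let the fingers close, or fill a call up. It gives the time, the measured TCP pose, the force, the opening and the grip force at its end, in the units of the state.
- arm.state(): the state, without advancing time (a new reading comes with each control period).
- imaging.camera(name): name is "side" or "top"; returns a dict with "color" (480x640x3 uint8, red, green, blue), "range_z" (480x640 float32, m along the optical axis (not along the pixel's ray), 0 where there is no reading), "K" (3x3 intrinsics, pixels), "rvec" (rotation vector, rad) and "tvec" (3), from world to camera coordinates, as OpenCV has them. Camera axes: x right, y down, z forward; pixel columns grow to the right and rows downward; lengths in m; the calibration is good to about 2 mm. A picture is of the moment at which its call begins.
- arm.close_job(): hands the job in; it is judged then, once.
The state is a dict: "clock": time; "qpos": joint angles; "joint_vel": joint speeds; "tau": joint torques, N m; "ee_pos": TCP position; "ee_rot": TCP orientation; "ft_force": force on the tool from outside, world axes, zero at the start; "ft_torque": the same for the moment, N m; "grip_width": finger opening in m; "gripper_force": force on a finger pad.
Only numpy, scipy, OpenCV 4.12 (cv2) and the standard library are available. Lean on these libraries where they do the work, as an engineer would, in place of code of your own. Each camera call takes 0.05 s, during which the arm holds its last target. There are 200 camera calls.

TASK

Slide the pallet that carries the bearing housing, housing end first, under the keeper lips of the arbor press's bed until it is fully home against the back stop, and let go of it. Then bring the press lever down by its ball handle until the brass bushing is seated in the housing and the lever is level, never well past level, and keep holding it there while the retaining compound grabs: finish while still holding the handle down, without letting go. Leave the other parts on the bench alone.

Things in the scene. Friction and masses are not known exactly. Their poses are not given: they have to be found in the camera images.
- press: Grey cast arbor press, fixed, upright. Origin on the bench top (z = 0) under the ram axis; x points from the open front to the column at the back, y to its left. Base 150 mm wide, x -110 to 115 mm, its top (the oiled bed) 22 mm above the bench. Head 68 mm wide, x -31 to 112 mm, 130 to 218 mm above the bench. The lever is on the right side (-y).
- slot_mouth (a point): Mid of the slot's mouth on the bed, press frame (-76, 0, 22) mm. Two steel rails 73 mm apart run along press x from -40 to 45 mm; keeper lips over them (x -35 to 45) leave 11.5 mm of height above the bed and a 62 mm gap between them. Before them, x -76 to -38, flared lead-ins, 11 mm high, no lips, open to about 95 mm. Back stop at x = 40.5 mm.
- lever_pivot (a point): Point on the lever's turning axis (the pinion shaft, along press y) in the plane of the lever: press frame (34, -100, 175) mm. At lever value q the ball's centre is, in the press frame, at x = 34 - 170 cos(1 - q), y = -100, z = 175 + 170 sin(1 - q) mm: at rest x -58, z 318; level x -136, z 175.
- press_handle: The press lever with its hub: 13 mm steel rod with a 34 mm black ball at the long end, a small ball at the short tail. Origin on the turning axis in the middle plane of the press.
- lever_ball (a point): Centre of the 34 mm black ball handle, 170 mm from the pivot. It may be gripped from above across press y, or pushed from above; the rod leaves the ball towards the pivot.
- press_lever (a joint): Press lever angle in rad: 0 at rest (raised 57 degrees, held up by a return spring), grows as the ball is brought forward (towards the open front) and down, 1.00 is level, 1.35 is the end stop. A rack and pinion lowers the ram 22 mm per rad. Holding level takes about 10 N down at the ball; released, the lever springs back up.
- press_nose: Steel pressing pad, 26 mm diameter, under the ram; carried on a spring (12 N preload, 6 N/mm), so with the bushing seated and the lever level it presses with about 40 N. Origin: the press's origin at rest, moving with the pad; its lower face is 87.3 mm above the origin, that is 87.3 mm above the bench at rest.
- pallet: Loose aluminium pallet, about 0.5 kg. Origin on its underside on the bore axis; x points from grip block to housing end. Plate 8 mm thick: 70 mm wide from x -40 to 40, then a neck 36 mm wide to x -115 mm. Steel bearing housing 48 x 40, top 44 mm above the underside; feet 55 mm wide. Fully home in the press: origin on the press axis, same x direction, 22 mm above the bench, end at the back stop.
- pallet_grip (a point): Point in the dark upright grip block on the pallet's neck, 95 mm from the bore axis on the -x side, 30 mm above the underside. The block is 30 mm long (x), 16 mm wide (y), and stands 8 to 45 mm above the underside; grasp across y from above.
- bushing (a joint): How far the brass bushing has gone down into the housing from where it was built, in m: it starts at 0 to 0.002 and is fully seated at 0.008, the collar down on the housing. Tight fit: it moves at about 18 N and stays where it is pushed.
- bushing_top (a point): Centre of the top face of the brass bushing's 38 mm collar; 56 mm above the pallet's underside at joint value 0, 48 mm when seated.
- spare_bushing: Bystander: plain brass bushing 38 mm diameter, 32 mm high; origin under its centre.
- flange: Bystander: steel flange 85 mm diameter, 38 mm high; origin under its centre.
- caliper: Bystander: caliper lying flat, 76 x 235 x 10 mm; origin under its centre, long along y.

How it is judged:
On the way, in this order (a step that is already met when the one before it is completed fails the run):
1. the pallet is fully home in the slot of the press and let go (x of pallet in the frame of press between -0.003 and 0.003 m and y of pallet in the frame of press between -0.003 and 0.003 m and z of pallet in the frame of press below 0.0245 m and angle between the x axis of pallet and the x axis of press, either way round below 0.05 rad and contact force between the fingers and pallet below 0.3 N), for 0.2 s.
2. the bushing is seated in the housing (x of pallet in the frame of press between -0.003 and 0.003 m and y of pallet in the frame of press between -0.003 and 0.003 m and z of pallet in the frame of press below 0.0245 m and angle between the x axis of pallet and the x axis of press, either way round below 0.05 rad and value of joint bushing above 0.0072 m), for 0.1 s.
At the end, for the whole second after the job is handed in: Pallet within 3 mm of home in the slot, flat, not touched by the robot; bushing seated within 0.8 mm; lever held still by the fingers (over 3 N on ball or rod) within 0.08 rad (14 mm at the ball) of level, the pad pressing on the bushing with 20 to 60 N (all of step 2 and value of joint press_lever between 0.92 and 1.08 rad and velocity of joint press_lever between -0.1 and 0.1 rad/s and contact force between press_nose and pallet between 20 and 60 N and contact force between the fingers and press_handle above 3 N and contact force between each of the arm, the fingers and pallet below 0.3 N); the arm keeps its last pose, push and grip.
It fails at once if the lever is driven more than 0.2 rad past level (value of joint press_lever above 1.2 rad).
It fails at once if the ram is brought down on the pallet before it is home (contact force between press_nose and pallet above 5 N and x of pallet in the frame of press below -0.006 m).
It fails at once if a bystander part is moved by more than 3 cm (distance of any of spare_bushing, flange, caliper from where it was at the start of the episode above 0.03 m).
It also fails if it takes over 64 s, if anything falls off the work surface, if the arm or the gripper's body presses on something with over 40 N, if the wrist force passes 120 N, or if a joint passes its speed limit or range.

## Working session

There is one attempt and no reset: what is moved stays moved. The work goes in short steps, Python scripts to look and compute and a tool call to move; the robot and the scene stay as the last step left them, time stands still between calls to the robot, and variables do not carry over. Pictures are saved under pics/ and viewed, at most 10 in all, crops included, and the job is handed in when it is done.

Besides the shell and the picture viewer there is one more tool, called after "Call:" as name(argument=value, ...), one argument or row to a line, values as JSON. apply_moves: Moves the arm, as the interface text tells. Its arguments: {"type":"object","properties":{"steps":{"type":"array","items":{"type":"array","items":{"type":"number"}}},"fingers":{"type":"number"}},"required":["steps"]}

```bash
mkdir -p pics; cat > h.py <<'E'
import numpy as np,cv2
from station import arm,imaging
def cam(n):
    c=imaging.camera(n);c['R']=cv2.Rodrigues(np.array(c['rvec'],float))[0];c['t']=np.array(c['tvec'],float).ravel();return c
def cloud(c):
    v,u=np.mgrid[:480,:640];z=c['range_z'];K=c['K']
    p=np.stack([(u-K[0,2])/K[0,0]*z,(v-K[1,2])/K[1,1]*z,z],-1)
    return (p-c['t'])@c['R']
def ray(c,u,v,h):
    d=c['R'].T@np.linalg.solve(c['K'],[u,v,1.]);o=-c['R'].T@c['t'];return o+d*(h-o[2])/d[2]
def save(c,n): cv2.imwrite('pics/'+n,c['color'][:,:,::-1])
E
python3 - <<'E'
from h import *
print(arm.state(), arm.grip_point_offset)
for n in('top','side'):
    c=cam(n);save(c,n+'0.png');print(n,c['K'],-c['R'].T@c['t'],c['R'])
    np.savez(n+'0.npz',p=cloud(c),c=c['color'])
E
```

```text
{'clock': 0.0, 'qpos': array([-1.15588958e+00,  2.64757176e-01,  1.60534928e+00,  7.22972600e-06,
        1.27365321e+00, -3.69522953e-02]), 'joint_vel': array([ 0.00070119, -0.00052255,  0.00084215, -0.001671  , -0.00098458,
        0.00088068]), 'tau': array([ 6.51714672e-06, -5.02104664e+01, -3.56876600e+01,  7.26752356e-02,
        2.92680413e-02, -1.87014366e-04]), 'ee_pos': array([ 0.29442321, -0.60664205,  0.23739861]), 'ee_rot': array([-3.05967826e+00, -7.03275230e-01,  6.28354869e-04]), 'ft_force': array([0.5053996 , 0.31807432, 0.23691282]), 'ft_torque': array([ 0.00086856,  0.04645836, -0.01582896]), 'gripper_force': 0.0, 'grip_width': 0.08791854845049922} -0.0187
top [[614.80295957   0.         317.50772681]
 [  0.         614.80295957 246.62866428]
 [  0.           0.           1.        ]] [ 4.07492678e-01 -2.22300088e-04  2.01181010e+00] [[ 9.86478930e-04 -9.99838347e-01 -1.79529184e-02]
 [-9.93703714e-01  1.03125615e-03 -1.12035112e-01]
 [ 1.12035515e-01  1.79504020e-02 -9.93542061e-01]]
side [[596.88122613   0.         320.87886698]
 [  0.         596.88122613 231.36249735]
 [  0.           0.           1.        ]] [ 0.60772686 -1.26533732  1.12871621] [[ 0.99959946 -0.02564614 -0.01196628]
 [-0.02453944 -0.57483922 -0.81789834]
 [ 0.01409725  0.81786438 -0.57523831]]
```

View pics/top0.png

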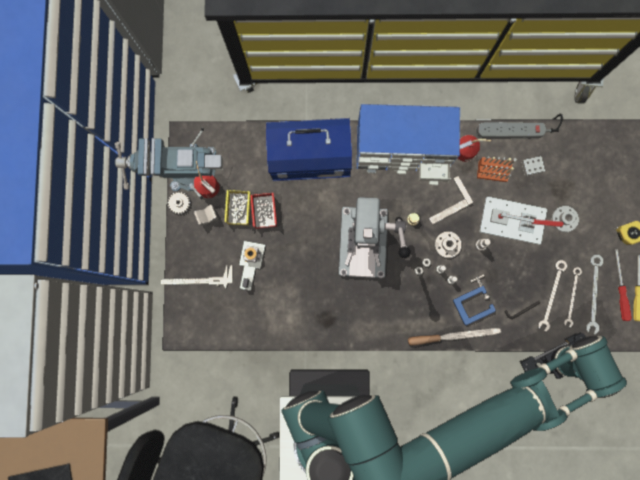

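View pics/side0.png

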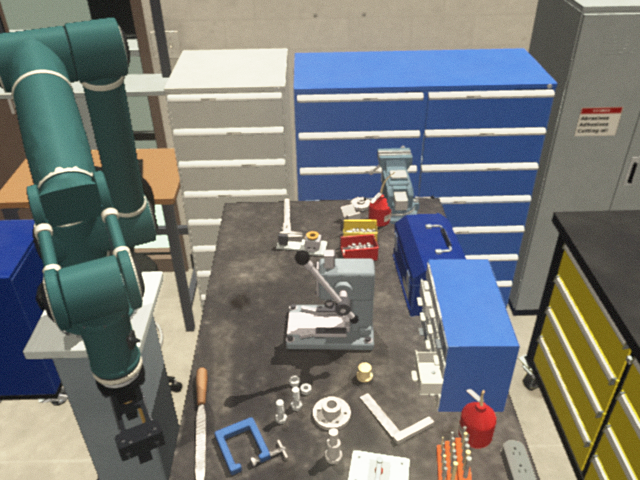

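The top view shows the press at about (365,240) with its open front towards the robot and the ball at (405,252). The pallet is at about (250,262), with its grip block towards the robot. The side view confirms this, with the pallet at (310,240) and the ball at (303,257). Next I'll take measurements.

```bash
python3 - <<'E'
from h import *
d=np.load('top0.npz');p=d['p'];c=d['c']
im=c[:,:,::-1]
a=cv2.resize(im[185:295,330:420],None,fx=5,fy=5,interpolation=cv2.INTER_CUBIC)
b=cv2.resize(im[235:295,225:275],None,fx=7,fy=7,interpolation=cv2.INTER_CUBIC)
o=np.zeros((550,800,3),np.uint8);o[:550,:450]=a;o[:420,450:800]=b;cv2.imwrite('pics/crop.png',o)
def rect(name,m,y0,y1,x0,x1):
    mm=np.zeros(m.shape,bool);mm[y0:y1,x0:x1]=m[y0:y1,x0:x1]
    n,l,s,_=cv2.connectedComponentsWithStats(mm.astype(np.uint8))
    k=1+np.argmax(s[1:,4]);q=p[l==k]
    print(name,len(q),cv2.minAreaRect((q[:,:2]*1000).astype(np.float32)),q.mean(0),np.median(q[:,2]))
z=p[:,:,2]
rect('head',(z>.19)&(z<.235),185,295,335,390)
rect('base',(z>.012)&(z<.3),185,295,330,389)
rect('ball',(z>.24),230,275,385,425)
rect('pallet',(z>.004),235,295,230,275)
rect('plate',(z>.004)&(z<.016),235,295,230,275)
rect('block',(z>.03),268,295,230,275)
rect('bush',(z>.048),235,266,230,275)
print((z[238:294:2,240:266:2]*1000).round().astype(int))
print(np.median(z[300:320,280:330]))
E
```

```text
head 1110 ((684.572509765625, -123.1370849609375), (98.85152435302734, 146.52703857421875), 86.38653564453125) [ 0.68667095 -0.11566213  0.2166624 ] 0.21824778075906698
base 3373 ((654.0687255859375, -114.03263854980469), (152.54788208007812, 238.64688110351562), 86.9544448852539) [ 0.64578206 -0.1089703   0.09994344] 0.03284844029871852
ball 169 ((508.3509216308594, -126.13623046875), (56.39189910888672, 317.6897277832031), 48.76057434082031) [ 0.59329472 -0.20694851  0.3230758 ] 0.3272061203111571
pallet 974 ((542.3182983398438, 150.79544067382812), (367.0052185058594, 171.01011657714844), 73.225830078125) [0.57907846 0.2577183  0.0323307 ] 0.01178307833713304
plate 540 ((581.1260986328125, 259.5905456542969), (131.3827667236328, 152.49569702148438), 52.59861373901367) [0.58194658 0.25606552 0.00898257] 0.008560780309588734
block 53 ((469.89349365234375, 136.48675537109375), (299.1149597167969, 29.379514694213867), 71.07536315917969) [0.51262059 0.26282059 0.08374632] 0.046708311679075534
bush 112 ((507.36590576171875, 140.6255340576172), (342.30804443359375, 45.5662841796875), 47.
[... 1298 characters left out ...]
   5    1   17    8   14   14    3    4   -5   -7   -8  -12   -3]
 [  -6   15    8   -1    4    7    9   -3    4   -6   -1    8    7]
 [   0    6   46   35    2    4   11   -7   -5    4    7   -1    5]
 [   4    5   55   48   33    5    8    7    1   -3   14   -1   -2]
 [   4   11   54   48   26    9    3   -4   -4    8   -4    6   -3]
 [   7   51   56   39    8    1    3    5    6    6    7    1    1]
 [  -3   54   52   46   10   10    6    0   -6    9    1 2012    1]
 [   2   10   19    9   17   12   -1    6    4    9    1   -3    5]
 [   2    1   -7    3    4    1   -2    1    2   -1    4   -2  -10]
 [   1    5    5   -6   10    6    5    1    5   -2    7   -1   -6]]
0.0014439291948970864
```

View pics/crop.png

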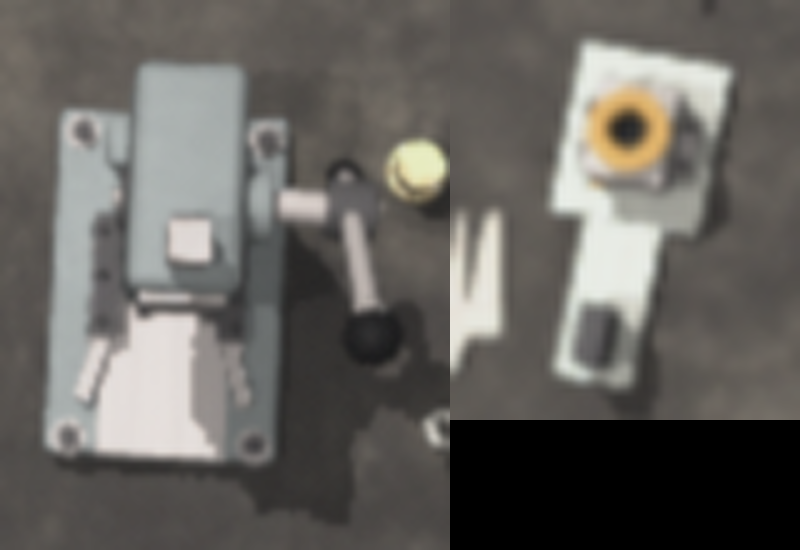

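The crop shows the pallet yawed roughly 10° clockwise and the press yawed about 3°. The depth readings are noisy, so I'll use edge rays and two-view triangulation instead.

```bash
cat >> h.py <<'E'
def blob(c,fn,x0,x1,y0,y1):
    im=c['color'].astype(int);m=fn(im);mm=np.zeros(m.shape,np.uint8);mm[y0:y1,x0:x1]=m[y0:y1,x0:x1]
    n,l,s,ce=cv2.connectedComponentsWithStats(mm);k=1+np.argmax(s[1:,4]);return s[k],ce[k]
def tri(ct,a,cs,b):
    P=lambda c:c['K']@np.c_[c['R'],c['t']]
    x=cv2.triangulatePoints(P(ct),P(cs),np.array(a,float).reshape(2,1),np.array(b,float).reshape(2,1));return (x[:3]/x[3]).ravel()
orange=lambda i:(i[...,0]>150)&(i[...,0]-i[...,2]>70)
black=lambda i:i.max(-1)<45
E
python3 - <<'E'
from h import *
t=cam('top');s=cam('side')
A=lambda U,V:((U+.5)/5-.5+330,(V+.5)/5-.5+185)
B=lambda U,V:((U-450+.5)/7-.5+225,(V+.5)/7-.5+235)
def quad(nm,pts,f,h):
    q=np.array([ray(t,*f(*x),h)[:2] for x in pts])*1000
    print(nm,q.round(1).tolist());return q
q=quad('head',[(137,65),(245,68),(239,296),(128,290)],A,.218);print(np.degrees(np.arctan2(*(q[0]-q[3])[::-1])),np.degrees(np.arctan2(*(q[1]-q[2])[::-1])))
q=quad('base',[(62,110),(288,122),(45,455),(272,459)],A,.022);print(np.degrees(np.arctan2(*(q[0]-q[2])[::-1])),np.degrees(np.arctan2(*(q[1]-q[3])[::-1])))
q=quad('plate',[(583,40),(733,68),(551,212),(703,238),(553,375),(632,388)],B,.008)
print([np.degrees(np.arctan2(*(q[a]-q[b])[::-1])) for a,b in((0,2),(1,3))],[np.degrees(np.arctan2(*(q[a]-q[b])[::-1]))-90 for a,b in((0,1),(2,3),(4,5))])
for nm,fn,w1,w2 in(('ball',black,(390,420,235,270),(290,315,245,270)),('bush',orange,(235,270,240,270),(300,325,228,245))):
    s1,c1=blob(t,fn,*w1);s2,c2=blob(s,fn,*w2);print(nm,s1,c1,s2,c2,tri(t,c1,s,c2))
im=s['color'][...,::-1]
a=cv2.resize(im[245:355,280:385],None,fx=4,fy=4,interpolation=2);b=cv2.resize(im[225:265,265:335],None,fx=5,fy=5,interpolation=2)
o=np.zeros((440,800,3),np.uint8);o[:,:420]=a;o[:200,430:780]=b;cv2.imwrite('pics/crop2.png',o)
E
```

```text
head [[755.7, -84.6], [753.7, -148.4], [617.9, -143.5], [621.6, -78.5]]
-2.6086080900612774 -2.062222891778223
base [[763.9, -44.5], [755.6, -192.3], [537.4, -32.7], [534.8, -179.4]]
-2.980085278784962 -3.3458858039763903
plate [[654.7, 279.4], [641.4, 208.6], [573.6, 293.2], [561.4, 221.8], [497.4, 291.1], [491.3, 254.2]]
[np.float64(-9.683387413411204), np.float64(-9.371666374881777)] [np.float64(-10.666428908928665), np.float64(-9.714484312343018), np.float64(-9.277704050569554)]
ball [398 248  13  10  99] [404.17171717 252.36363636] [296 255  12   9  37] [301.2972973  260.02702703] [ 0.5822071  -0.21021631  0.30979605]
bush [245 248  11  11  73] [250.17808219 253.12328767] [306 231  13   8  79] [311.97468354 234.4556962 ] [0.60691749 0.25141989 0.0511267 ]
```

View pics/crop2.png

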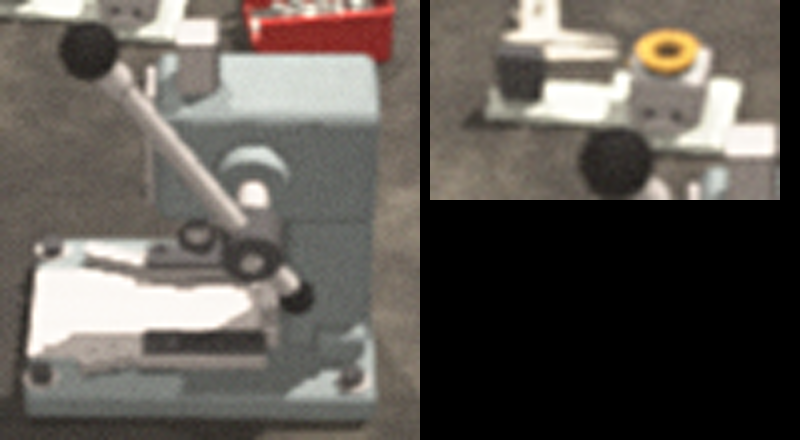

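The side crop shows the ball at about (301.6,257) and the pallet's grip block at the robot end. The estimates, in mm, are:
- **Press:** origin (646,-112), yaw -2.8°.
- **Pallet:** origin (607,251), yaw -9.6°, which puts the grip point at (513.7,267).

Now I'll move.

Call:
apply_moves(
  steps=[
    [0.018, 0.05, 0.01, 0, 0, 10],
    [0.036, 0.1, 0.02, 0, 0, 20],
    [0.054, 0.15, 0.03, 0, 0, 30],
    [0.072, 0.2, 0.04, 0, 0, 40],
    [0.09, 0.25, 0.05, 0, 0, 50],
    [0.105, 0.3, 0.06, 0, 0, 60],
    [0.11, 0.35, 0.06, 0, 0, 70],
    [0.115, 0.4, 0.06, 0, 0, 80],
    [0.12, 0.45, 0.06, 0, 0, 90],
    [0.125, 0.5, 0.06, 0, 0, 100],
  ],
  fingers=0.1,
)

```text
clock: 1.45
ee_pos: [0.4195, -0.1057, 0.2987]
ee_rot: [1.421, 2.801, 0.0]
ft_force: [0.6, 0.1, -0.1]
grip_width: 0.04
gripper_force: 0.0
```

Call:
apply_moves(
  steps=[
    [0.01, 0.045, 0, 0, 0, 6],
    [0.02, 0.09, 0, 0, 0, 12],
    [0.03, 0.135, 0, 0, 0, 18],
    [0.04, 0.18, 0, 0, 0, 24],
    [0.05, 0.225, -0.02, 0, 0, 30],
    [0.065, 0.27, -0.05, 0, 0, 36],
    [0.08, 0.32, -0.09, 0, 0, 41],
    [0.094, 0.374, -0.13, 0, 0, 44.5],
    [0.094, 0.374, -0.15, 0, 0, 44.5],
    [0.094, 0.374, -0.15, 0, 0, 44.5],
  ],
)

```text
clock: 2.7
ee_pos: [0.5116, 0.2666, 0.1457]
ee_rot: [-0.26, -3.125, 0.005]
ft_force: [0.3, 0.3, -0.2]
grip_width: 0.0399
gripper_force: 0.0
```

Call:
apply_moves(
  steps=[
    [0.001, 0, -0.03, 0, 0, 0],
    [0.001, 0, -0.06, 0, 0, 0],
    [0.001, 0, -0.08, 0, 0, 0],
    [0.001, 0, -0.095, 0, 0, 0],
    [0.001, 0, -0.11, 0, 0, 0],
    [0.001, 0, -0.12, 0, 0, 0],
    [0.001, 0, -0.125, 0, 0, 0],
    [0.001, 0, -0.13, 0, 0, 0],
    [0.001, 0, -0.131, 0, 0, 0],
    [0.001, 0, -0.131, 0, 0, 0],
  ],
)

```text
clock: 3.95
ee_pos: [0.5149, 0.2669, 0.0179]
ee_rot: [0.263, 3.13, 0.0]
ft_force: [-0.8, 0.2, -0.6]
grip_width: 0.0393
gripper_force: 0.0
```

```bash
python3 - <<'E'
from h import *
t=cam('top');s=cam('side');print(arm.state()['ee_pos'],arm.state()['ft_force'])
a=cv2.resize(t['color'][230:300,220:290,::-1],None,fx=5.7,fy=5.7,interpolation=2);b=cv2.resize(s['color'][205:275,250:330,::-1],None,fx=5,fy=5,interpolation=2)
o=np.zeros((400,800,3),np.uint8);o[:399,:399]=a[:399,:399];o[:350,400:800]=b;cv2.imwrite('pics/c3.png',o)
E
```

```text
[0.51495749 0.26689125 0.01806981] [-0.30729367 -0.21638343  0.04541122]
```

View pics/c3.png

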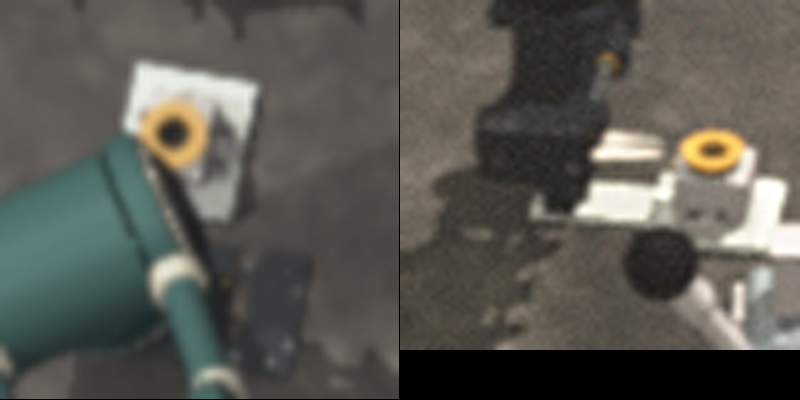

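The view shows the fingers down around the grip block (side crop, about (565,190)), clear of the caliper. I'll close them and lift.

Call:
apply_moves(
  steps=[
    [0, 0, 0, 0, 0, 0],
    [0, 0, 0, 0, 0, 0],
    [0, 0, 0, 0, 0, 0],
    [0, 0, 0, 0, 0, 0],
    [0, 0, 0, 0, 0, 0],
    [0, 0, 0, 0, 0, 0],
    [0, 0, 0, 0, 0, 0],
    [0, 0, 0, 0, 0, 0],
    [0, 0, 0.005, 0, 0, 0],
    [0, 0, 0.01, 0, 0, 0],
  ],
  fingers=1,
)

```text
clock: 5.3
ee_pos: [0.513, 0.2656, 0.0266]
ee_rot: [-0.264, -3.127, 0.004]
ft_force: [0.6, -0.2, -4.6]
grip_width: 0.0159
gripper_force: 30.0
```

Call:
apply_moves(
  steps=[
    [-0.02, -0.01, 0.02, 0, 0, 1],
    [-0.05, -0.04, 0.04, 0, 0, 2],
    [-0.075, -0.08, 0.04, 0, 0, 3],
    [-0.095, -0.125, 0.04, 0, 0, 4],
    [-0.11, -0.17, 0.04, 0, 0, 5],
    [-0.114, -0.22, 0.04, 0, 0, 6],
    [-0.114, -0.27, 0.04, 0, 0, 6.8],
    [-0.114, -0.32, 0.04, 0, 0, 6.8],
    [-0.114, -0.355, 0.04, 0, 0, 6.8],
    [-0.114, -0.367, 0.04, 0, 0, 6.8],
  ],
)

```text
clock: 6.55
ee_pos: [0.4006, -0.1017, 0.0682]
ee_rot: [0.082, 3.14, 0.0]
ft_force: [-0.3, 2.1, 0.2]
grip_width: 0.0153
gripper_force: 30.0
```

```bash
python3 - <<'E'
from h import *
t=cam('top');s=cam('side');print(arm.state()['ee_pos'],arm.state()['ft_force'])
a=cv2.resize(t['color'][195:295,320:420,::-1],None,fx=4,fy=4,interpolation=2);b=cv2.resize(s['color'][245:365,230:350,::-1],None,fx=4,fy=4,interpolation=2)
o=np.zeros((480,880,3),np.uint8);o[:400,:400]=a;o[:,400:880]=b;cv2.imwrite('pics/c4.png',o[:,:800])
s1,c1=blob(t,orange,320,400,200,300);print(s1,c1)
s2,c2=blob(s,orange,250,350,240,350);print(s2,c2,tri(t,c1,s,c2))
E
```

```text
[ 0.40079105 -0.10115317  0.06807405] [-1.01902103 -1.76639525  1.14702457]
[357 283  12  11  75] [362.8        287.66666667]
[265 306  15  13 119] [271.54621849 311.91596639] [ 0.49618316 -0.10850055  0.06196047]
```

View pics/c4.png

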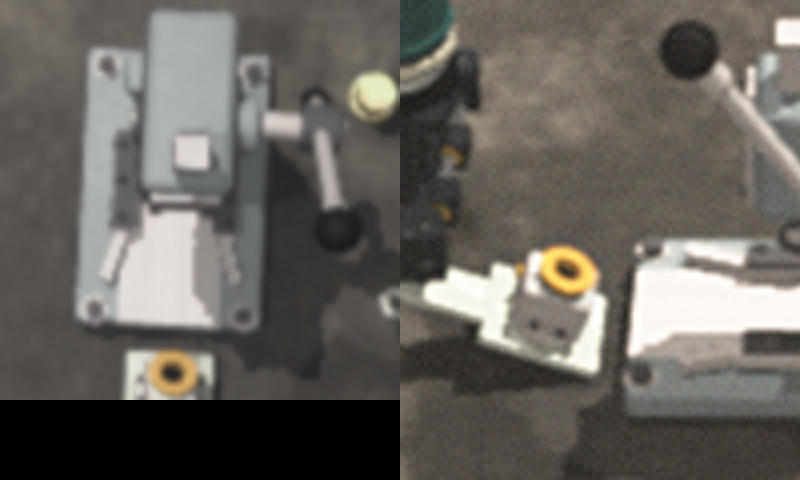

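The side crop shows the pallet has pitched nose-down in the grip, with its front edge at about (600,370). I'll lift gently to see whether it stays at that angle.

Call:
apply_moves(
  steps=[
    [0, 0, 0.003, 0, 0, 0],
    [0, 0, 0.007, 0, 0, 0],
    [0, 0, 0.012, 0, 0, 0],
    [0, 0, 0.017, 0, 0, 0],
    [0, 0, 0.022, 0, 0, 0],
    [0, 0, 0.027, 0, 0, 0],
    [0, 0, 0.032, 0, 0, 0],
    [0, 0, 0.036, 0, 0, 0],
    [0, 0, 0.038, 0, 0, 0],
    [0, 0, 0.038, 0, 0, 0],
  ],
)

```text
clock: 7.9
ee_pos: [0.4008, -0.1003, 0.1059]
ee_rot: [0.077, 3.14, -0.0]
ft_force: [-0.7, -0.5, -5.7]
grip_width: 0.0159
gripper_force: 30.0
```

```bash
python3 - <<'E'
from h import *
print(arm.state()['ee_pos'])
for i in range(4):
    t=cam('top');s=cam('side');print(arm.state()['ft_force'],arm.state()['ft_torque'])
    s1,c1=blob(t,orange,320,400,200,300);s2,c2=blob(s,orange,250,350,240,350);print(c1,c2,tri(t,c1,s,c2))
im=s['color'][220:360,200:350,::-1];cv2.imwrite('pics/c5.png',cv2.resize(im,None,fx=4,fy=4,interpolation=2))
E
```

```text
[ 0.40078799 -0.1003308   0.10585122]
[ 0.62540827  0.0977307  -4.62056428] [0.06812315 0.15654738 0.00275621]
[362.8030303  290.09090909] [267.95575221 308.28318584] [ 0.48779325 -0.10779279  0.07440032]
[-0.40905783  0.04694058 -6.0135571 ] [ 0.07324718  0.16801527 -0.01135841]
[362.734375 290.09375 ] [268.         308.42477876] [ 0.48783426 -0.10761128  0.07373368]
[-0.01032952 -0.38967447 -5.23179802] [ 0.08154687  0.18412412 -0.02279097]
[362.76190476 290.06349206] [267.98214286 308.36607143] [ 0.48786499 -0.10768935  0.07401912]
[ 0.1564205  -0.47329296 -5.4424551 ] [0.10669791 0.18554599 0.03130793]
[362.76923077 290.12307692] [267.93913043 308.37391304] [ 0.48771482 -0.10770704  0.07400637]
```

View pics/c5.png

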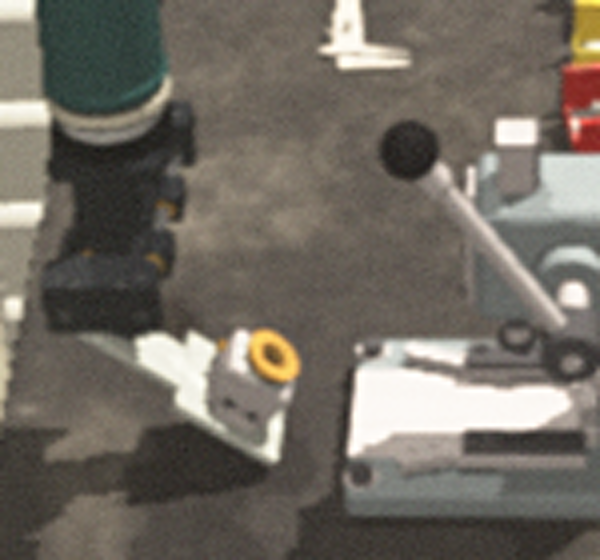

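The side crop shows a pitch of about 38°, now steady, with the front edge at (275,462). I'll rest the front edge on the bed and lower the grip along an arc so the pallet rolls back flat.

Call:
apply_moves(
  steps=[
    [0, 0, 0.01, 0, 0, 0],
    [0, 0, 0.02, 0, 0, 0],
    [0.003, 0, 0.03, 0, 0, 0],
    [0.01, 0, 0.036, 0, 0, 0],
    [0.02, -0.001, 0.036, 0, 0, 0],
    [0.034, -0.002, 0.036, 0, 0, 0],
    [0.048, -0.003, 0.036, 0, 0, 0],
    [0.06, -0.003, 0.036, 0, 0, 0],
    [0.069, -0.003, 0.034, 0, 0, 0],
    [0.069, -0.003, 0.028, 0, 0, 0],
  ],
)

```text
clock: 9.55
ee_pos: [0.4707, -0.1033, 0.1337]
ee_rot: [0.077, 3.14, -0.0]
ft_force: [0.4, -0.6, -5.3]
grip_width: 0.0155
gripper_force: 30.0
```

Call:
apply_moves(
  steps=[
    [0, 0, -0.005, 0, 0, 0],
    [0, 0, -0.01, 0, 0, 0],
    [0, 0, -0.015, 0, 0, 0],
    [-0.002, 0, -0.02, 0, 0, 0],
    [-0.004, 0, -0.025, 0, 0, 0],
    [-0.008, 0.001, -0.03, 0, 0, 0],
    [-0.013, 0.001, -0.036, 0, 0, 0],
    [-0.018, 0.001, -0.043, 0, 0, 0],
    [-0.023, 0.001, -0.05, 0, 0, 0],
    [-0.023, 0.001, -0.05, 0, 0, 0],
  ],
)

```text
clock: 10.8
ee_pos: [0.4457, -0.102, 0.0826]
ee_rot: [-0.077, -3.139, -0.001]
ft_force: [-0.7, -0.8, -1.2]
grip_width: 0.0158
gripper_force: 30.0
```

```bash
python3 - <<'E'
from h import *
t=cam('top');s=cam('side');S=arm.state();print(S['ee_pos'],S['ft_force'],S['ft_torque'])
s1,c1=blob(t,orange,320,400,200,300);s2,c2=blob(s,orange,250,350,240,350);print(c1,c2,tri(t,c1,s,c2))
a=cv2.resize(t['color'][220:300,330:420,::-1],None,fx=4,fy=4,interpolation=2);b=cv2.resize(s['color'][230:350,230:340,::-1],None,fx=4,fy=4,interpolation=2)
o=np.zeros((480,800,3),np.uint8);o[:320,:360]=a;o[:,360:800]=b;cv2.imwrite('pics/c6.png',o)
E
```

```text
[ 0.44603437 -0.10208253  0.08315571] [-0.4327845  -0.84816395 -1.92550569] [ 0.0001842  -0.01856152 -0.00383401]
[363.5 273. ] [288.42622951 305.52459016] [ 0.54116788 -0.10979914  0.08390415]
```

View pics/c6.png

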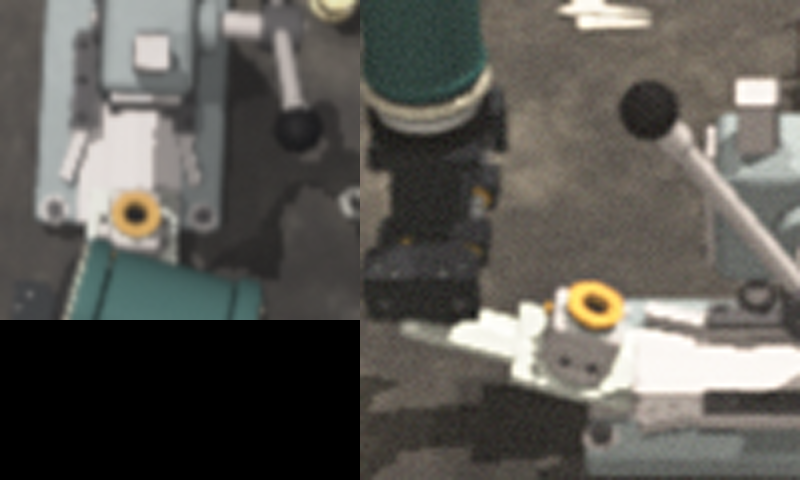

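The front edge is on the bed and the pitch is down to about 18°; in the top view the bushing at (135,213) lies close to the slot axis. I'll keep lowering until it's flat.

Call:
apply_moves(
  steps=[
    [-0.003, 0, -0.005, 0, 0, 0],
    [-0.006, 0, -0.01, 0, 0, 0],
    [-0.009, 0, -0.015, 0, 0, 0],
    [-0.012, 0, -0.02, 0, 0, 0],
    [-0.014, 0.001, -0.025, 0, 0, 0],
    [-0.016, 0.001, -0.03, 0, 0, 0],
    [-0.018, 0.001, -0.035, 0, 0, 0],
    [-0.019, 0.001, -0.039, 0, 0, 0],
    [-0.02, 0.001, -0.042, 0, 0, 0],
    [-0.02, 0.001, -0.042, 0, 0, 0],
  ],
)

```text
clock: 12.15
ee_pos: [0.4264, -0.1012, 0.0415]
ee_rot: [-0.077, -3.14, -0.0]
ft_force: [1.4, -1.0, -0.2]
grip_width: 0.0156
gripper_force: 30.0
```

```bash
python3 - <<'E'
from h import *
for i in range(3):
    t=cam('top');s=cam('side');S=arm.state();print(S['ee_pos'],S['ft_force'],S['ft_torque'])
s1,c1=blob(t,orange,320,400,200,300);s2,c2=blob(s,orange,250,350,240,350);print(c1,c2,s2,tri(t,c1,s,c2))
E
```

```text
[ 0.42644903 -0.10122057  0.04161246] [ 0.91311475  0.6827091  -0.8573399 ] [ 0.04566421 -0.48058948  0.01031491]
[ 0.4264347  -0.1012059   0.04162092] [ 0.1508351   0.4291372  -0.77231087] [-2.85923505e-03 -4.02394841e-01 -2.92402319e-05]
[ 0.42648135 -0.10119663  0.04165498] [ 0.35241789  0.21002116 -1.06692026] [ 0.04802704 -0.40662574 -0.02493948]
[363.28767123 280.10958904] [280.23770492 308.36885246] [273 303  15  12 122] [ 0.51944912 -0.10949893  0.07448837]
```

Flat. Now I'll slide it in, in stages.

Call:
apply_moves(
  steps=[
    [0, 0, -0.001, 0, 0, 0],
    [0.006, 0, -0.001, 0, 0, 0],
    [0.012, -0.001, -0.001, 0, 0, 0],
    [0.018, -0.001, -0.001, 0, 0, 0],
    [0.024, -0.001, -0.001, 0, 0, 0],
    [0.03, -0.0015, -0.001, 0, 0, 0],
    [0.036, -0.002, -0.001, 0, 0, 0],
    [0.042, -0.002, -0.001, 0, 0, 0],
    [0.048, -0.0025, -0.001, 0, 0, 0],
    [0.054, -0.0027, -0.001, 0, 0, 0],
  ],
)

```text
clock: 13.7
ee_pos: [0.4783, -0.1034, 0.0402]
ee_rot: [-0.077, -3.135, -0.002]
ft_force: [-2.5, 1.2, 3.8]
grip_width: 0.0159
gripper_force: 30.0
```

Call:
apply_moves(
  steps=[
    [0.004, 0, 0, 0, 0, 0],
    [0.008, -0.0004, 0, 0, 0, 0],
    [0.012, -0.0006, 0, 0, 0, 0],
    [0.016, -0.0008, 0, 0, 0, 0],
    [0.02, -0.001, 0, 0, 0, 0],
    [0.024, -0.0012, 0, 0, 0, 0],
    [0.028, -0.0014, 0, 0, 0, 0],
    [0.032, -0.0016, 0, 0, 0, 0],
    [0.036, -0.0018, 0, 0, 0, 0],
    [0.036, -0.0018, 0, 0, 0, 0],
  ],
)

```text
clock: 14.95
ee_pos: [0.5178, -0.1058, 0.0411]
ee_rot: [0.077, 3.139, -0.0]
ft_force: [-0.4, 3.8, 2.7]
grip_width: 0.0156
gripper_force: 30.0
```

```bash
python3 - <<'E'
from h import *
for i in range(2):
    t=cam('top');s=cam('side');S=arm.state();print(S['ee_pos'],S['ft_force'],S['ft_torque'],S['grip_width'])
s1,c1=blob(t,orange,320,400,200,300);s2,c2=blob(s,orange,250,350,240,350);print(c1,c2,s2,tri(t,c1,s,c2))
a=cv2.resize(t['color'][200:290,330:420,::-1],None,fx=4,fy=4,interpolation=2);b=cv2.resize(s['color'][230:350,250:360,::-1],None,fx=4,fy=4,interpolation=2)
o=np.zeros((480,800,3),np.uint8);o[:360,:360]=a;o[:,360:800]=b;cv2.imwrite('pics/c7.png',o)
E
```

```text
[ 0.51774398 -0.10585959  0.04104835] [1.24701746 3.03963915 1.16430915] [0.65558971 0.08025529 0.27498352] 0.01588622169090527
[ 0.51774509 -0.10588937  0.04103655] [0.20419736 3.14415089 1.52135794] [ 0.6664389  -0.06407854  0.2834533 ] 0.015785612022439964
[360.25       251.95833333] [315.3255814  307.55813953] [309 303  14  11  86] [ 0.61000915 -0.1009249   0.06616694]
```

View pics/c7.png

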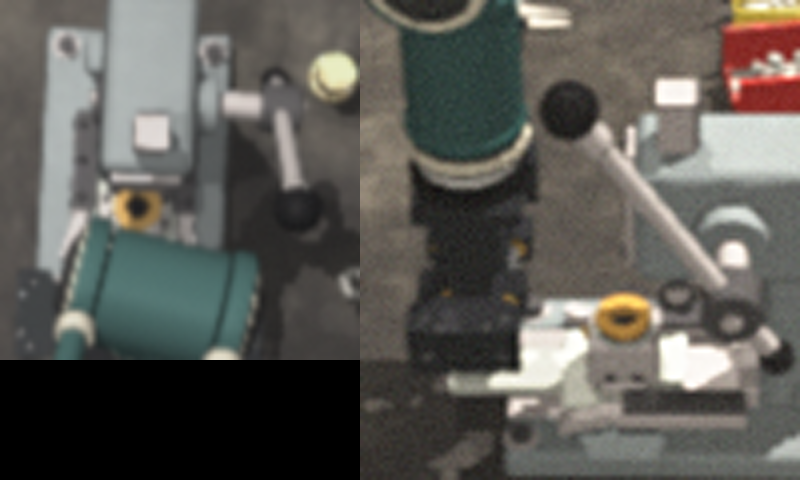

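The pallet is between the lips, with small forces. I'll continue towards the stop and ease y by +1 mm.

Call:
apply_moves(
  steps=[
    [0.003, 0.001, 0, 0, 0, 0],
    [0.006, 0.0007, 0, 0, 0, 0],
    [0.009, 0.0005, 0, 0, 0, 0],
    [0.012, 0.0004, 0, 0, 0, 0],
    [0.015, 0.0003, 0, 0, 0, 0],
    [0.018, 0.0001, 0, 0, 0, 0],
    [0.021, 0, 0, 0, 0, 0],
    [0.024, -0.0002, 0, 0, 0, 0],
    [0.027, -0.0003, 0, 0, 0, 0],
    [0.029, -0.0004, 0, 0, 0, 0],
  ],
)

```text
clock: 16.4
ee_pos: [0.5452, -0.1065, 0.0411]
ee_rot: [-0.078, -3.139, 0.001]
ft_force: [-4.3, 2.2, 6.0]
grip_width: 0.0159
gripper_force: 30.0
```

Call:
apply_moves(
  steps=[
    [0.001, 0, 0, 0, 0, 0],
    [0.002, 0, 0, 0, 0, 0],
    [0.002, 0, 0, 0, 0, 0],
    [0.003, 0, 0, 0, 0, 0],
    [0.003, 0, 0, 0, 0, 0],
    [0.004, 0, 0, 0, 0, 0],
    [0.004, 0, 0, 0, 0, 0],
    [0.005, 0, 0, 0, 0, 0],
    [0.005, 0, 0, 0, 0, 0],
    [0.005, 0, 0, 0, 0, 0],
  ],
)

```text
clock: 17.65
ee_pos: [0.5504, -0.1067, 0.0411]
ee_rot: [-0.078, -3.14, 0.001]
ft_force: [-3.3, 2.2, 5.2]
grip_width: 0.0162
gripper_force: 30.0
```

Call:
apply_moves(
  steps=[
    [0.001, 0, 0, 0, 0, 0],
    [0.001, 0, 0, 0, 0, 0],
    [0.002, 0, 0, 0, 0, 0],
    [0.002, 0, 0, 0, 0, 0],
    [0.003, 0, 0, 0, 0, 0],
    [0.003, 0, 0, 0, 0, 0],
    [0.004, 0, 0, 0, 0, 0],
    [0.004, 0, 0, 0, 0, 0],
    [0.004, 0, 0, 0, 0, 0],
    [0.004, 0, 0, 0, 0, 0],
  ],
)

```text
clock: 18.9
ee_pos: [0.5532, -0.1067, 0.0411]
ee_rot: [-0.078, -3.137, 0.001]
ft_force: [-6.7, 0.9, 8.4]
grip_width: 0.0157
gripper_force: 30.0
```

Call:
apply_moves(
  steps=[
    [0.001, 0, 0, 0, 0, 0],
    [0.001, 0, 0, 0, 0, 0],
    [0.002, 0, 0, 0, 0, 0],
    [0.002, 0, 0, 0, 0, 0],
    [0.003, 0, 0, 0, 0, 0],
    [0.003, 0, 0, 0, 0, 0],
    [0.004, 0, 0, 0, 0, 0],
    [0.004, 0, 0, 0, 0, 0],
    [0.004, 0, 0, 0, 0, 0],
    [0.004, 0, 0, 0, 0, 0],
  ],
)

```text
clock: 20.15
ee_pos: [0.5532, -0.1066, 0.041]
ee_rot: [-0.077, -3.129, 0.0]
ft_force: [-19.0, -0.2, 21.1]
grip_width: 0.0159
gripper_force: 30.0
```

```bash
python3 - <<'E'
from h import *
for i in range(2):
    t=cam('top');s=cam('side');S=arm.state();print(S['ee_pos'],S['ft_force'],S['ft_torque'],S['grip_width'])
s2,c2=blob(s,orange,250,370,240,350);print(s2,c2,ray(s,*c2,.076))
s1,c1=blob(s,black,270,320,235,290);print(s1,c1)
E
```

```text
[ 0.55321434 -0.10663688  0.04102169] [-19.64031508  -0.53747145  20.59341527] [ 0.06884786  2.77485773 -0.02275755] 0.015747054169803355
[ 0.55321403 -0.10662023  0.04104829] [-19.35673585   0.42618061  20.2562285 ] [ 0.1085098   2.76992658 -0.07218303] 0.015320526315837331
[345 247  25   5  57] [356.59649123 249.19298246] [0.73604146 0.13590202 0.076     ]
[278 270  30  20 303] [291.23762376 281.30363036]
```

It has hit a hard stop at x=0.5532 with 19 N, so it's home. I'll relax the push, open the fingers and back off.

Call:
apply_moves(
  steps=[
    [-0.003, 0, 0, 0, 0, 0],
    [-0.005, 0, 0, 0, 0, 0],
    [-0.005, 0, 0, 0, 0, 0],
    [-0.005, 0, 0, 0, 0, 0],
    [-0.005, 0, 0, 0, 0, 0],
    [-0.005, 0, 0, 0, 0, 0],
    [-0.005, 0, 0, 0, 0, 0],
    [-0.005, 0, 0, 0, 0, 0],
    [-0.005, 0, 0, 0, 0, 0],
    [-0.005, 0, 0, 0, 0, 0],
  ],
)

```text
clock: 21.6
ee_pos: [0.5532, -0.1067, 0.0411]
ee_rot: [-0.078, -3.139, 0.001]
ft_force: [-5.3, -0.3, 7.2]
grip_width: 0.0157
gripper_force: 30.0
```

Call:
apply_moves(
  steps=[
    [-0.005, 0, 0, 0, 0, 0],
    [-0.005, 0, 0, 0, 0, 0],
    [-0.005, 0, 0, 0, 0, 0],
    [-0.005, 0, 0, 0, 0, 0],
    [-0.005, 0, 0.01, 0, 0, 0],
    [-0.005, 0, 0.02, 0, 0, 0],
    [-0.02, 0, 0.04, 0, 0, 0],
    [-0.05, 0, 0.06, 0, 0, 0],
    [-0.09, 0, 0.08, 0, 0, 0],
    [-0.13, 0, 0.12, 0, 0, 0],
  ],
  fingers=0,
)

```text
clock: 22.85
ee_pos: [0.4216, -0.1058, 0.1609]
ee_rot: [-0.077, -3.138, -0.001]
ft_force: [0.6, -0.9, 0.2]
grip_width: 0.0439
gripper_force: 0.0
```

```bash
python3 - <<'E'
from h import *
t=cam('top');s=cam('side');S=arm.state();print(S['ee_pos'],S['ft_force'],S['grip_width'])
s1,c1=blob(t,black,390,420,235,270);print('ball',c1,s1)
a=cv2.resize(t['color'][200:290,330:420,::-1],None,fx=4,fy=4,interpolation=2);b=cv2.resize(s['color'][240:350,270:380,::-1],None,fx=4,fy=4,interpolation=2)
o=np.zeros((440,800,3),np.uint8);o[:360,:360]=a;o[:,360:800]=b;cv2.imwrite('pics/c8.png',o)
E
```

```text
[ 0.42370207 -0.10679625  0.16552216] [ 0.19879611 -0.68545191  0.75656279] 0.044338348486139954
ball [404.17171717 252.36363636] [398 248  13  10  99]
```

View pics/c8.png

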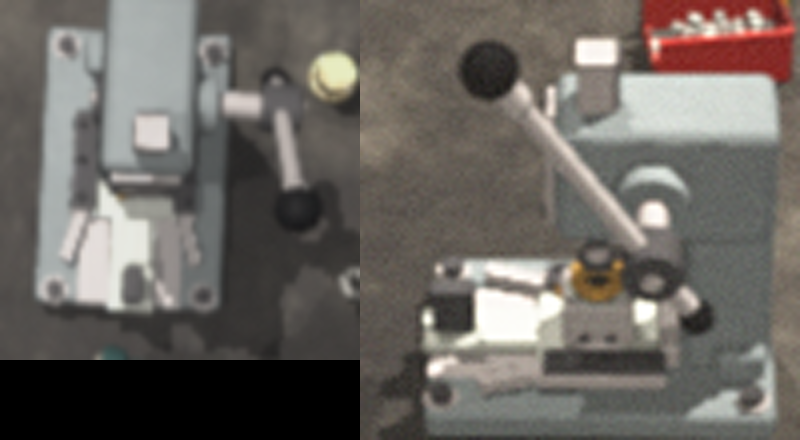

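The view shows the pallet in the slot with the bushing under the nose (side crop, about (600,285)) and the ball still at rest. Next I'll go above the ball with the fingers fully open.

Call:
apply_moves(
  steps=[
    [0, 0, 0.05, 0, 0, 0],
    [0, -0.01, 0.1, 0, 0, 0],
    [0, -0.03, 0.15, 0, 0, 0],
    [0.01, -0.06, 0.185, 0, 0, 0],
    [0.04, -0.09, 0.199, 0, 0, 0],
    [0.08, -0.1036, 0.199, 0, 0, 0],
    [0.12, -0.1036, 0.199, 0, 0, 0],
    [0.15, -0.1036, 0.199, 0, 0, 0],
    [0.159, -0.1036, 0.199, 0, 0, 0],
    [0.159, -0.1036, 0.199, 0, 0, 0],
  ],
  fingers=-1,
)

```text
clock: 24.2
ee_pos: [0.5829, -0.2097, 0.3591]
ee_rot: [-0.076, -3.14, -0.0]
ft_force: [0.2, -0.6, 0.7]
grip_width: 0.0877
gripper_force: 0.0
```

Call:
apply_moves(
  steps=[
    [0, 0, -0.01, 0, 0, 0],
    [0, 0, -0.02, 0, 0, 0],
    [0, 0, -0.03, 0, 0, 0],
    [0, 0, -0.04, 0, 0, 0],
    [0, 0, -0.05, 0, 0, 0],
    [0, 0, -0.057, 0, 0, 0],
    [0, 0, -0.061, 0, 0, 0],
    [0, 0, -0.061, 0, 0, 0],
    [0, 0, -0.061, 0, 0, 0],
    [0, 0, -0.061, 0, 0, 0],
  ],
)

```text
clock: 25.45
ee_pos: [0.5829, -0.2099, 0.2992]
ee_rot: [0.077, 3.14, -0.001]
ft_force: [1.1, 0.4, 0.1]
grip_width: 0.0879
gripper_force: 0.0
```

```bash
python3 - <<'E'
from h import *
t=cam('top');s=cam('side');S=arm.state();print(S['ee_pos'],S['ft_force'],S['grip_width'])
b=cv2.resize(s['color'][190:340,250:390,::-1],None,fx=4,fy=4,interpolation=2)
cv2.imwrite('pics/c9.png',b)
E
```

```text
[ 0.58283715 -0.20983471  0.29904232] [-0.00620755  0.93630122 -0.64812007] 0.08809159460702189
```

View pics/c9.png

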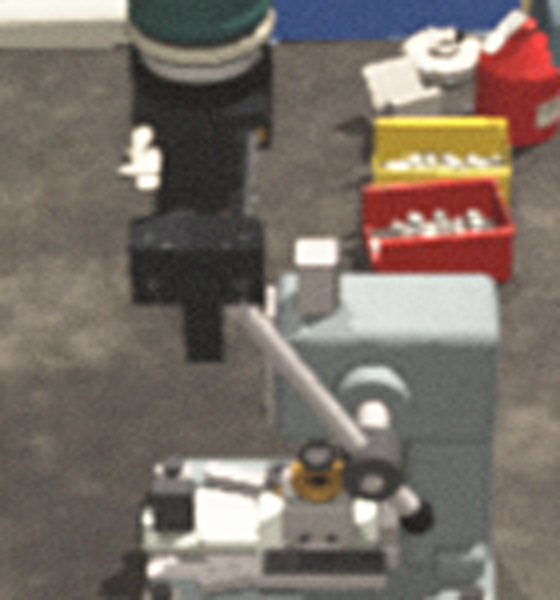

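The fingers straddle the ball (finger at about (205,330), with the rod running behind it towards the pivot). Closing now.

Call:
apply_moves(
  steps=[
    [0, 0, 0, 0, 0, 0],
    [0, 0, 0, 0, 0, 0],
    [0, 0, 0, 0, 0, 0],
    [0, 0, 0, 0, 0, 0],
    [0, 0, 0, 0, 0, 0],
    [0, 0, 0, 0, 0, 0],
    [0, 0, 0, 0, 0, 0],
    [0, 0, 0, 0, 0, 0],
    [0, 0, 0, 0, 0, 0],
    [0, 0, 0, 0, 0, 0],
  ],
  fingers=1,
)

```text
clock: 26.8
ee_pos: [0.5828, -0.2065, 0.2986]
ee_rot: [-0.076, -3.14, -0.009]
ft_force: [0.3, 9.0, 2.0]
grip_width: 0.0318
gripper_force: 29.7
```

The grip is on, but the ball sits about 3 mm to the left. I'll relieve y and start along the arc to q≈0.3.

Call:
apply_moves(
  steps=[
    [0, 0.003, 0, 0, 0, 0],
    [0, 0.003, 0, 0, 0, 0],
    [-0.007, 0.003, -0.005, 0, 0, 0],
    [-0.014, 0.004, -0.01, 0, 0, 0],
    [-0.0205, 0.004, -0.0155, 0, 0, 0],
    [-0.0265, 0.004, -0.021, 0, 0, 0],
    [-0.0325, 0.0045, -0.027, 0, 0, 0],
    [-0.038, 0.005, -0.0335, 0, 0, 0],
    [-0.038, 0.005, -0.0335, 0, 0, 0],
    [-0.038, 0.005, -0.0335, 0, 0, 0],
  ],
)

```text
clock: 28.05
ee_pos: [0.5449, -0.2046, 0.2653]
ee_rot: [0.077, 3.139, 0.001]
ft_force: [3.9, 3.5, 0.8]
grip_width: 0.0318
gripper_force: 29.7
```

```bash
python3 - <<'E'
from h import *
s=cam('side');t=cam('top');S=arm.state();print(S['ee_pos'],S['ft_force'],S['ft_torque'],S['grip_width'])
b=cv2.resize(s['color'][190:340,250:390,::-1],None,fx=4,fy=4,interpolation=2)
cv2.imwrite('pics/c10.png',b)
E
```

```text
[ 0.54499792 -0.20459276  0.26538153] [3.54631051 3.82193489 1.00876978] [ 0.52141565 -0.84723066  0.0065579 ] 0.03203027386872214
```

View pics/c10.png

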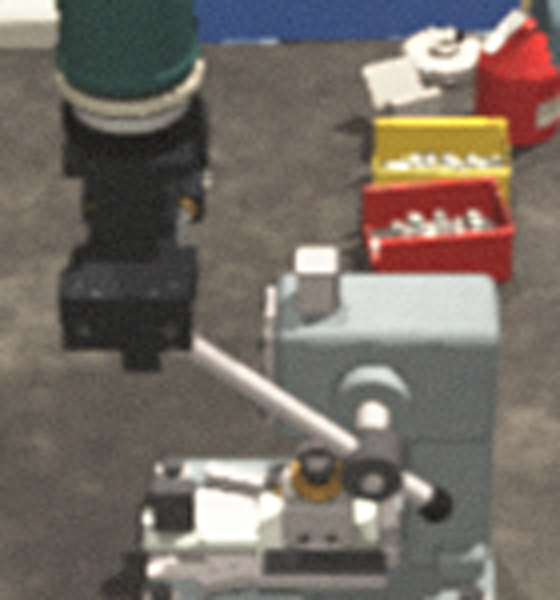

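The lever follows the grip: the rod now runs from about (195,340) to the hub at (370,440). By count I've now viewed 12 pictures, over the limit of 10, so I'll finish on numbers alone.

Call:
apply_moves(
  steps=[
    [-0.005, 0.0012, -0.0065, 0, 0, 0],
    [-0.0103, 0.0015, -0.0136, 0, 0, 0],
    [-0.015, 0.0017, -0.021, 0, 0, 0],
    [-0.0191, 0.002, -0.028, 0, 0, 0],
    [-0.023, 0.0022, -0.0355, 0, 0, 0],
    [-0.0265, 0.0023, -0.0434, 0, 0, 0],
    [-0.0295, 0.0025, -0.051, 0, 0, 0],
    [-0.0324, 0.0026, -0.0593, 0, 0, 0],
    [-0.0324, 0.0026, -0.0593, 0, 0, 0],
    [-0.0324, 0.0026, -0.0593, 0, 0, 0],
  ],
)

```text
clock: 29.4
ee_pos: [0.5125, -0.2028, 0.2066]
ee_rot: [0.077, 3.139, -0.002]
ft_force: [3.9, -1.1, 5.4]
grip_width: 0.0312
gripper_force: 29.1
```

Call:
apply_moves(
  steps=[
    [-0.0022, 0, -0.008, 0, 0, 0],
    [-0.0042, 0, -0.0165, 0, 0, 0],
    [-0.0056, 0.0002, -0.025, 0, 0, 0],
    [-0.0067, 0.0003, -0.0333, 0, 0, 0],
    [-0.007, 0.0003, -0.038, 0, 0, 0],
    [-0.0073, 0.0004, -0.042, 0, 0, 0],
    [-0.0075, 0.0004, -0.046, 0, 0, 0],
    [-0.0075, 0.0004, -0.05, 0, 0, 0],
    [-0.0075, 0.0004, -0.05, 0, 0, 0],
    [-0.0075, 0.0004, -0.05, 0, 0, 0],
  ],
)

```text
clock: 30.65
ee_pos: [0.5046, -0.2024, 0.1572]
ee_rot: [0.077, 3.141, -0.002]
ft_force: [1.0, -1.3, 9.2]
grip_width: 0.0315
gripper_force: 28.7
```

```bash
python3 - <<'E'
from h import *
for i in range(3):
    s=cam('side');S=arm.state();print(S['ee_pos'],S['ft_force'],S['ft_torque'],S['grip_width'],S['gripper_force'])
# tail ball dark blob near pivot, and orange
m=black(s['color'].astype(int)).astype(np.uint8);n,l,st,ce=cv2.connectedComponentsWithStats(m[240:340,280:390])
for k in range(1,n):
    if st[k,4]>8: print(st[k],ce[k]+[280,240])
s2,c2=blob(s,orange,310,350,280,330);print(s2,c2)
# predicted pixels for lever tail at several q
o=np.array([.6465,-.112,0]);c,n_=np.cos(-.049),np.sin(-.049)
def px(p):
    w=o+np.array([c*p[0]-n_*p[1],n_*p[0]+c*p[1],p[2]]);v=s['K']@(s['R']@w+s['t']);return (v[:2]/v[2]).round(1)
for q in(.3,.9,1.,1.1):
    u=np.array([-np.cos(1-q),0,np.sin(1-q)]);print(q,px(np.array([.034,-.1,.175])+.17*u),[px(np.array([.034,-.1,.175])+d*u) for d in(.05,.1,-.05)])
np.save('s.npy',s['color'])
# rod line: bright pixels per column
g=s['color'].astype(int)
for x in range(300,336,4):
    col=g[270:320,x].mean(-1);print(x,col.round().astype(int).tolist())
E
```

```text
[ 0.5045805  -0.20244944  0.15724166] [ 0.2684902  -1.36506998  9.30516782] [-0.09270073 -0.30012075  0.016506  ] 0.031547943346585665 28.682820573449135
[ 0.50458999 -0.20244117  0.15723927] [-0.21819177 -0.05621619  9.13387342] [-0.10220024 -0.29870804 -0.03216967] 0.031566735536313985 28.683062195777893
[ 0.50459856 -0.20245735  0.15727784] [ 0.88363857 -0.78737035  8.84271374] [-0.05549937 -0.28842524  0.00613257] 0.03147567927447549 28.683099076151848
[ 0 15  6 11 33] [281.81818182 260.54545455]
[82 64  5  6 16] [363.5625 307.3125]
[323 309   1   2   2] [323.  309.5]
0.3 [285.9 268.4] [array([326.7, 294.5]), array([310. , 283.8]), array([358.9, 315.1])]
0.9 [271.1 299.1] [array([321.9, 303.2]), array([300.8, 301.5]), array([364. , 306.7])]
1.0 [271.2 304.4] [array([321.8, 304.8]), array([300.7, 304.6]), array([364.2, 305.1])]
1.1 [272.  309.8] [array([322. , 306.4]), array([301.1, 307.8]), array([364.2, 303.5])]
300 [91, 99, 98, 95, 97, 101, 97, 100, 103, 97, 91, 92, 96, 89, 85, 87, 88, 86, 90, 92, 91, 92, 95, 84, 97, 89, 90, 91, 93, 90, 95, 157, 243, 253, 232, 182, 148, 159, 19
[... 1259 characters left out ...]
07, 107, 104, 102, 100, 101, 102, 102, 102, 102, 107, 107, 106, 107, 103, 106, 106, 102, 102, 98, 106, 102, 99, 92, 97, 106, 186, 251, 248, 219, 157, 131, 114, 97, 87, 81, 87, 90, 96, 113, 129, 131, 129, 127]
328 [175, 216, 208, 185, 159, 136, 115, 107, 105, 105, 105, 98, 106, 105, 105, 101, 112, 100, 107, 98, 102, 107, 102, 104, 103, 109, 100, 102, 104, 95, 104, 126, 200, 252, 251, 224, 164, 131, 111, 116, 108, 72, 66, 80, 97, 101, 118, 131, 127, 122]
332 [217, 225, 205, 187, 161, 139, 116, 102, 101, 107, 99, 104, 107, 106, 103, 101, 100, 101, 104, 94, 95, 95, 97, 105, 104, 102, 103, 101, 102, 101, 112, 131, 189, 251, 251, 230, 168, 132, 105, 80, 63, 57, 72, 86, 87, 109, 123, 137, 128, 124]
```

The rod slope fits q≈0.99, the hold force is about 9 N and the TCP is 1.5 mm above the level height. I'll nudge it down slightly and hold.

Call:
apply_moves(
  steps=[
    [0, 0, -0.0015, 0, 0, 0],
    [0, 0, -0.0015, 0, 0, 0],
    [0, 0, -0.0015, 0, 0, 0],
    [0, 0, -0.0015, 0, 0, 0],
    [0, 0, -0.0015, 0, 0, 0],
    [0, 0, -0.0015, 0, 0, 0],
    [0, 0, -0.0015, 0, 0, 0],
    [0, 0, -0.0015, 0, 0, 0],
    [0, 0, -0.0015, 0, 0, 0],
    [0, 0, -0.0015, 0, 0, 0],
  ],
)

```text
clock: 32.05
ee_pos: [0.5046, -0.2024, 0.1558]
ee_rot: [0.077, 3.14, -0.002]
ft_force: [1.1, -0.5, 10.1]
grip_width: 0.0311
gripper_force: 28.7
```

```bash
python3 -c "
from h import *
S=arm.state();print(S['ee_pos'],S['ft_force'],S['gripper_force']);print(arm.close_job())"
```

```text
[ 0.50458581 -0.20244767  0.15580345] [ 1.07702444 -0.51535324 10.05259246] 28.66973139345646
the job is handed in; nothing more can be done
None
```

I handed the job in at about 32 s with the pallet against the back stop and released, and the lever gripped at about level with 10 N on the ball; the hand-in returned no verdict, bushing seating was not measured directly, and I viewed 12 pictures against the limit of 10.

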